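# Mount the lamp post and hold the pinch bolt

### The job

Fit the bench lamp's post: take the steel post out of the wooden rack, stand it upright, spigot end up, all the way down in the bore of the aluminium clamp block, and let go of it. Then reach down into the channel behind the clamp's steel bracket, take the pinch bolt's hex head firmly by its flats and hold it from turning while I run the nut up from the front; finish while still holding it. Leave the dowel in the rack and the wrench, jar and pendant where they are.

Things in the scene. Friction and masses are not known exactly. Their poses are not given: they have to be found in the camera images.
- mount: lamp-post mount, fixed: grey base plate 160 x 170 x 8 mm (x -108 to 52, y -60 to 110), an aluminium clamp block on it and a grey steel U-channel behind that (-x, robot side). Origin on the bench below the bore's axis; z up, x to the clamp's front, y along the channel. Block: x -40 to 40, y -32 to 92, top 88 mm up, with a 3 mm slit at x = 0 from the bore to its +y end.
- channel_top (a point): centre of the gap of the U-channel behind the clamp block, level with the tops of its walls, 92 mm above the bench; at x -69, y 25 mm of the mount, axes as the mount's. Gap 46 mm wide (in x) and 84 mm deep, 170 mm long in y, open at the top and both ends; the two upright walls are 6 mm thick.
- bore_mouth (a point): the centre of the bore's mouth on top of the clamp block, 88 mm above the bench. The bore is vertical, 23 mm in diameter, 60 mm deep (closed floor 28 mm above the bench), with a 3 mm lead-in chamfer. Axes as the mount's.
- bolt_head (a point): centre of the pinch bolt's hex head, in the channel: 58 mm above the bench, 34 below the wall tops, 18 from the channel's front wall, 28 from its rear wall; mount x -64, y 65. Head 24 mm across flats, 27.7 across corners, 12 thick along the bolt's axis x; a round spacer sleeve, 22 mm in diameter and 12 long, keeps it off the front wall. Its axes turn with the bolt.
- bolt (a joint): turn (rad) of the pinch bolt about the mount's +x, its axis. At 0 two flats stand upright, facing the mount's +y and -y; positive turns the head's top towards -y. Starts within 0.25 of 0. No spring; it turns against about 0.04 N m, so jaws closing along the mount's y pull the nearest flats square. Its nut is on finger-tight at the clamp's front.
- rack: a fixed drilled block of brown wood, 70 x 190 x 50 mm high, with two upright holes 23 mm in diameter and 40 mm deep at y = -55 and +55 mm of its own frame. Origin: centre of its underside. The post stands in one hole, a dowel in the other.
- post: the lamp post: a loose round steel bar, 20 mm in diameter and 150 mm long with a 12 mm thick, 15 mm long spigot on its upper end (165 mm in all) and a chamfered foot; 0.2 to 0.42 kg. Origin: centre of its foot; z along the bar towards the spigot. It starts upright in a rack hole, its foot 10 mm above the bench.
- dowel: a loose pale wooden dowel, 19 mm in diameter, 110 mm long, upright in the rack's other hole; origin at the centre of its foot. To be left alone.
- wrench: a loose steel spanner 190 mm long lying on the bench; origin at the underside of its middle. To be left alone.
- jar: a loose glass jar, 64 mm in diameter, 75 mm high, black cap; origin at the centre of its underside. To be left alone.
- pendant: a loose black keypad, 130 x 72 x 20 mm, lying on the bench; origin at the centre of its underside. To be left alone.
There are look-alikes about, which are no part of the job. Of the things like the post, leave any that is blue; of the rest the larger one is meant.

How it is judged:
By the outcome, as a careful person would: the job done as asked, in the order asked, and still so for the second after the job is handed in, while the arm keeps its last pose, push and grip.
It also fails if it takes over 58 s, if anything falls off the work surface, if the arm or the gripper's body presses on something with over 40 N, if the wrist force passes 120 N, or if a joint passes its speed limit or range.

### The arm

A 7-joint arm with a two-finger parallel gripper is mounted at the origin on the work surface. World frame = base frame: x ahead of the robot, y to its left, z up, the work surface at z = 0. Lengths are in m, angles in rad, forces in N, time in s.
With the tool pointing down it reaches from about 0.425 to 0.95 m from the base axis. Payload 4.7 kg.
Tool frame: the origin (TCP) lies on the front face of the gripper's body, between the roots of the fingers; the fingertips stand 73 mm ahead of it and the grasp point (between the pads) lies 54 mm ahead of it (arm.grasp_offset is the distance from the TCP to the grasp point, in m); z points along the fingers, y is the line along which they close (so a half turn about z gives the same grasp; the last joint's range is limited). The gripper opens to 85 mm and grips with 20 to 120 N. Pads are 22 mm wide; open, the fingers measure 114 mm over their backs; the gripper's body (76 mm by 85 mm) begins 54 mm behind the grasp point. The pads swing forward as they close: fully open they stand 13 mm farther back than shut.
Start: joints at [1.191, 0.469, -0.049, 1.532, 0.024, 1.141, -0.082], TCP at [0.232, -0.634, 0.304] pointing down, gripper open.
Joint ranges: [-2.59, 2.59], [-0.33, 1.99], [-1.39, 1.29], [0.1, 2.45], [-1.04, 4.18], [0.21, 1.99], [-2.66, 2.66]. Speed limits (rad/s): [2.57, 2.57, 3.14, 3.14, 3.14, 3.14, 3.14].

### API

Orientations are given as a rotation vector (axis times angle).
In Python, from plant import get_obs, capture, calibration, order, arm gives the robot as it stands. The module is installed in compiled form; this text tells all that it offers.
- The arm moves only by the shell command python3 -m creep 'ROWS'. ROWS is JSON, a list of rows, each a list of 3 entries, a list of its own where there are three numbers: the shift along the tool's x, y, z in mm, then the turn, a rotation vector about the tool's x, y, z in rad, then the finger opening in mm, from 0 to 85.4. A call has 1 to 20 rows; each row shifts and turns the commanded pose from where the row before left it, along the tool's axes as they then stand; what a row does not reach is not made up. A row lasts 1/12 s, in which the tool goes at most 41.7 mm and 7.16 degrees, less where a joint would pass 70% of its speed; a pose out of reach is approached as far as the arm can. A call with a gripper value outside its range is refused whole. The fingers move at their own pace and stop on an object; the grip force is fixed at half the most. Time passes only in rows, so rows that do not move let the fingers close. It gives the time, the measured TCP pose, the force, the opening and the grip force at its end, in the units of the state.
- get_obs(): the state, without advancing time (a new reading comes with each control period).
- capture(name): name is "scene" or "top" or "wrist"; returns the picture (420x560x3 uint8, red, green, blue); there is no depth.
- calibration(name): a dict with "fovy" (degrees; the focal length in pixels is half the picture's height over the tangent of half this angle, whatever the lens; pixels are square), "cx", "cy" (the principal point, pixels), "pose" (4x4, takes a point from camera to world coordinates); the wrist camera has in their place "T_tool_cam" (4x4, takes a point from camera to tool coordinates, whose origin is the TCP and whose axes are the flange's). Camera axes: x right, y up, looking along -z (the intrinsics and any distortion apply to the point x, -y, -z); pixel columns grow to the right and rows downward; lengths in m; the calibration is good to about 2 mm. The wrist camera is an equidistant fisheye: a pixel r from the principal point sees the ray r / f radians off the axis. A picture is of the moment at which its call begins: read the wrist's pose just before it. calibration takes no time and is no camera call.
- order.close_job(): hands the job in; it is judged then, once.
The state is a dict: "time_s": time; "q": joint angles; "joint_vel": joint speeds; "tau": joint torques, N m; "tcp_pos": TCP position; "eef_rot": TCP orientation; "ft_force": force on the tool from outside, world axes, zero at the start; "ft_torque": the same for the moment, N m; "finger_gap": finger opening in m; "grasp_force": force on a finger pad.
Only numpy, scipy, OpenCV 4.12 (cv2) and the standard library are available. Lean on these libraries where they do the work, as an engineer would, in place of code of your own. Each camera call takes 0.05 s, during which the arm holds its last target. There are 200 camera calls.

## Working session

There is one attempt and no reset: what is moved stays moved. The work goes in short steps, Python scripts to look and compute and a shell command to move; the robot and the scene stay as the last step left them, time stands still between calls to the robot, and variables do not carry over. Pictures are saved under pics/ and viewed, at most 10 in all, crops included, and the job is handed in when it is done.

```bash
mkdir -p pics; cat > h.py <<'E'
import numpy as np, cv2
from scipy.spatial.transform import Rotation as R
from plant import get_obs, capture, calibration, order, arm
def f_of(c): return 210/np.tan(np.radians(c["fovy"])/2)
def ray(name,u,v,obs=None):
    c=calibration(name); f=f_of(c); a=np.array([(u-c["cx"])/f,(v-c["cy"])/f])
    if name=="wrist":
        r=np.hypot(*a); s=np.sin(r)/r if r>1e-9 else 1
        d=np.array([a[0]*s,-a[1]*s,-np.cos(r)])
        o=obs or get_obs(); T=np.eye(4); T[:3,:3]=R.from_rotvec(o["eef_rot"]).as_matrix(); T[:3,3]=o["tcp_pos"]
        P=T@c["T_tool_cam"]
    else:
        d=np.array([a[0],-a[1],-1]); P=np.array(c["pose"])
    d=P[:3,:3]@d; return P[:3,3],d/np.linalg.norm(d)
def onz(name,u,v,z,obs=None):
    o,d=ray(name,u,v,obs); return o+d*(z-o[2])/d[2]
def proj(name,p,obs=None):
    c=calibration(name); f=f_of(c)
    if name=="wrist":
        o=obs or get_obs(); T=np.eye(4); T[:3,:3]=R.from_rotvec(o["eef_rot"]).as_matrix(); T[:3,3]=o["tcp_pos"]; P=T@c["T_tool_cam"]
    else: P=np.array(c["pose"])
    q=np.linalg.inv(P)@np.append(p,1); x,y,z=q[0],-q[1],-q[2]
    if name=="wrist":
        r=np.hypot(x,y); t=np.arctan2(r,z); return np.array([c["cx"]+f*t*x/r,c["cy"]+f*t*y/r])
    return np.array([c["cx"]+f*x/z,c["cy"]+f*y/z])
def save(name,n):
    im=capture(name); cv2.imwrite(f"pics/{n}.png",im[:,:,::-1]); return im
E
python3 - <<'E'
from h import *
np.set_printoptions(precision=4,suppress=True)
for n in("scene","top","wrist"):
    save(n,n+"0"); print(n,calibration(n))
o=get_obs();print(o,arm.grasp_offset); print(R.from_rotvec(o["eef_rot"]).as_matrix())
E
```

```text
scene {'fovy': 45.77727186008164, 'cx': 283.67926723400933, 'cy': 209.4104421020235, 'pose': array([[ 0.217 , -0.5391,  0.8138,  1.5668],
       [ 0.9759,  0.1398, -0.1677, -0.1478],
       [-0.0233,  0.8306,  0.5564,  0.7518],
       [ 0.    ,  0.    ,  0.    ,  1.    ]])}
top {'fovy': 48.63424835978371, 'cx': 279.8947152909723, 'cy': 200.99021844157858, 'pose': array([[ 0.0123,  0.9932, -0.1159,  0.4902],
       [-0.9997,  0.0145,  0.0178,  0.0675],
       [ 0.0193,  0.1156,  0.9931,  1.1642],
       [ 0.    ,  0.    ,  0.    ,  1.    ]])}
wrist {'fovy': 65.70646984690485, 'cx': 279.5522257580648, 'cy': 211.49526366472034, 'T_tool_cam': array([[-0.0007,  0.9595,  0.2817,  0.071 ],
       [ 1.    ,  0.0007, -0.    , -0.0003],
       [-0.0002,  0.2817, -0.9595, -0.068 ],
       [ 0.    ,  0.    ,  0.    ,  1.    ]])}
{'time_s': 0.15, 'q': array([ 1.1911,  0.4693, -0.0486,  1.5334,  0.0241,  1.141 , -0.0823]), 'joint_vel': array([ 0.0016, -0.0026,  0.0003, -0.0026, -0.0007, -0.0003,  0.0005]), 'tau': array([  0.0008, -51.0766,  -0.0463, -23.7977,   0.0108,   0.0054,
         0.    ]), 'tcp_pos': array([ 0.2319, -0.6336,  0.3031]), 'eef_rot': array([-3.0919, -0.548 ,  0.0005]), 'ft_force': array([-1.0289, -0.7487,  0.5848]), 'ft_torque': array([ 0.0023, -0.0061, -0.0381]), 'grasp_force': 0.0, 'finger_gap': 0.08564704501186131} 0.0539
[[ 0.9391  0.3437 -0.0006]
 [ 0.3437 -0.9391  0.0014]
 [-0.     -0.0015 -1.    ]]
```

View pics/scene0.png

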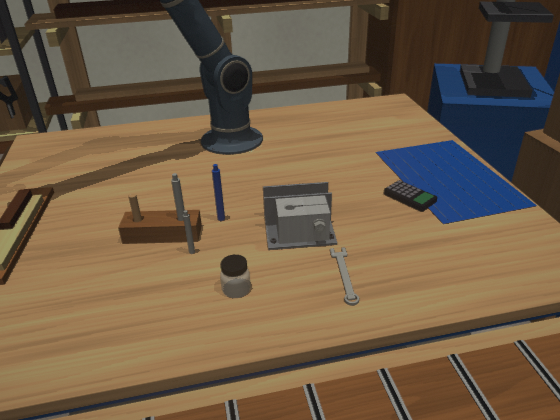

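View pics/top0.png

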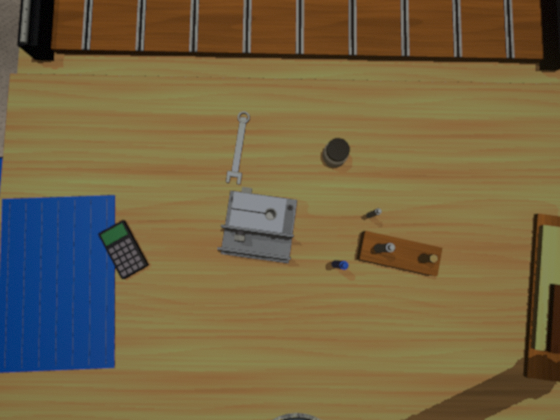

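The scene shows the post in the rack at (180,200) with the dowel at (135,207). A smaller grey look-alike stands at (190,232), a blue one at (218,195), and the clamp at (303,220). In the top view the clamp is at (262,215), its bore near (270,214), the post's top at (390,248) and the dowel at (433,258).

```bash
python3 - <<'E'
import cv2
t=cv2.imread("pics/top0.png")
a=cv2.resize(t[180:280,210:310],(500,500),interpolation=cv2.INTER_CUBIC)
b=cv2.resize(t[200:290,350:450],(300,270),interpolation=cv2.INTER_CUBIC)
s=cv2.imread("pics/scene0.png")[155:275,110:210]
s=cv2.resize(s,(300,330))
b=cv2.copyMakeBorder(b,0,0,0,0,cv2.BORDER_CONSTANT)
import numpy as np
c=np.zeros((600,800,3),np.uint8);c[:500,:500]=a;c[:270,500:]=b;c[270:600,500:]=s
cv2.imwrite("pics/c0.png",c)
E
```

```text
(no output)
```

View pics/c0.png

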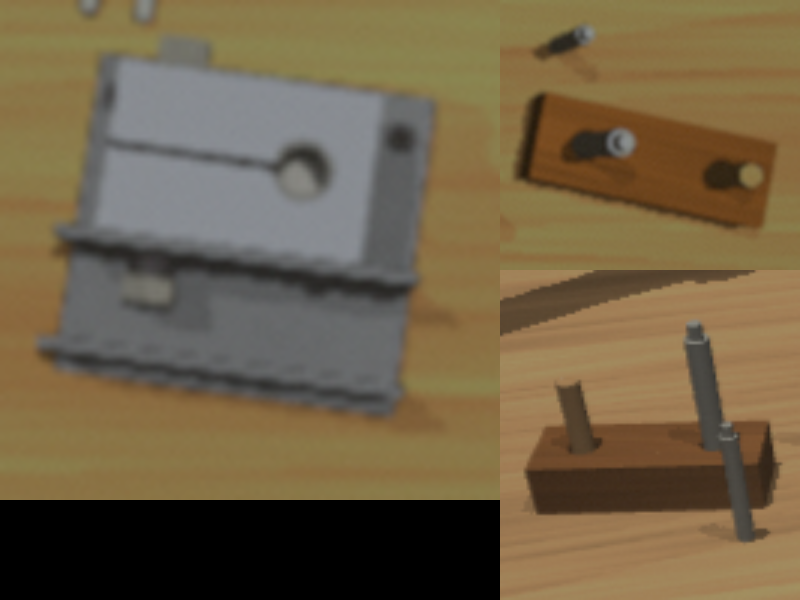

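The crop enlarges the same things. The bore is at top-view pixel (270.4,214.2), the slit and wall run about 7.7° off horizontal, the post's top is at (390.7,247.3), and the bolt head is near (239.5,238).

```bash
cat >> h.py <<'E'
np.set_printoptions(precision=4,suppress=True)
def goto(p,ydir=None,q=None):
    """shift (mm, current tool axes) to put TCP at p, and yaw (deg, about tool z) to bring tool y along ydir; tilt fix"""
    o=get_obs(); M=R.from_rotvec(o["eef_rot"])
    print("tcp",o["tcp_pos"],"F",o["ft_force"],"gap",o["finger_gap"],"t",o["time_s"])
    print("shift mm (cur tool)",M.inv().apply(np.array(p)-o["tcp_pos"])*1000)
    if ydir is not None:
        y=np.array([ydir[0],ydir[1],0]);y/=np.linalg.norm(y);z=np.array([0,0,-1.]);x=np.cross(y,z)
        G=R.from_matrix(np.array([x,y,z]).T); print("turn rotvec",(M.inv()*G).as_rotvec(),"shift in goal axes",G.inv().apply(np.array(p)-o["tcp_pos"])*1000)
E
python3 - <<'E'
from h import *
b=onz("top",269.9,213.7,.088); print("bore",b)
s0=onz("top",210+108/5-.4,180+142/5-.4,.088);s1=onz("top",210+283/5-.4,180+166/5-.4,.088)
w0=onz("top",210+58/5-.4,180+232/5-.4,.092);w1=onz("top",210+415/5-.4,180+280/5-.4,.092)
for a,c in((s0,s1),(w0,w1)): d=(a-c)[:2];print(d/np.linalg.norm(d),np.linalg.norm(d))
y=(s0-s1)/2/np.linalg.norm(s0-s1)+(w0-w1)/2/np.linalg.norm(w0-w1);y/=np.linalg.norm(y);x=np.array([y[1],-y[0],0]);print(x,y)
bh=b-.064*x+.065*y;print("bolt pred",bh,"seen",onz("top",210+148/5,180+286/5,.07))
p=onz("top",390.3,247,.175);print("post",p,"scene",onz("scene",174.3,174.7,.175), onz("top",433,258,.12))
goto([p[0],p[1],.28],-y)
E
```

```text
bore [0.5857 0.0711 0.088 ]
[0.1224 0.9925] 0.0820614216795748
[0.12   0.9928] 0.16594686559232893
[ 0.9926 -0.1212  0.    ] [0.1212 0.9926 0.    ]
bolt pred [0.5301 0.1434 0.088 ] seen [0.531  0.1414 0.07  ]
post [ 0.5105 -0.1864  0.175 ] scene [ 0.5154 -0.1912  0.175 ] [ 0.4882 -0.2965  0.12  ]
tcp [ 0.2319 -0.6336  0.3031] F [-1.0289 -0.7487  0.5848] gap 0.08564704501186131 t 0.15
shift mm (cur tool) [ 415.3095 -324.1062   23.5594]
turn rotvec [-0.0015  0.0004  0.4723] shift in goal axes [ 222.3817 -477.5935   23.08  ]
```

```bash
python3 -m creep '[[[29.7,-23.15,0],[0,0,0],60],[[29.7,-23.15,0],[0,0,0],60],[[29.7,-23.15,0],[0,0,0],60],[[29.7,-23.15,0],[0,0,0],60],[[29.7,-23.15,0],[0,0,0],60],[[29.7,-23.15,0],[0,0,0],60],[[29.7,-23.15,0],[0,0,0],60],[[29.7,-23.15,0],[0,0,0],60],[[29.7,-23.15,0],[0,0,0],60],[[29.7,-23.15,0],[0,0,0],60],[[29.7,-23.15,0],[0,0,0],60],[[29.7,-23.15,0],[0,0,0],60],[[29.7,-23.15,0],[0,0,0],60],[[29.2,-23.15,10],[0,0,0],60],[[0,0,10],[0,0,0.118],60],[[0,0,0],[0,0,0.118],60],[[0,0,0],[0,0,0.118],60],[[0,0,0],[0,0,0.118],60],[[0,0,0],[0,0,0],60],[[0,0,0],[0,0,0],60]]'
python3 - <<'E'
from h import *
import json
o=get_obs(); im=save("wrist","w1")
goto([.5115,-.188,.28],[-.1212,-.9926])
for p in([.5105,-.1864,.175],[.5154,-.1912,.175],[.511,-.188,.05]): print(proj("wrist",np.array(p),o))
E
```

```text
time_s: 1.82
tcp_pos: [0.5105, -0.1867, 0.2837]
eef_rot: [3.136, -0.185, -0.001]
ft_force: [-0.2, 0.5, -0.7]
finger_gap: 0.0602
grasp_force: 0.0
tcp [ 0.5106 -0.1867  0.2838] F [-0.3477 -0.5663 -0.0412] gap 0.060043319173248615 t 1.8667
shift mm (cur tool) [1.0747 1.1477 3.8229]
turn rotvec [0.0001 0.0002 0.0032] shift in goal axes [1.0777 1.1445 3.823 ]
[279.1673 242.8487]
[286.3899 234.1453]
[280.8879 193.0539]
```

View pics/w1.png

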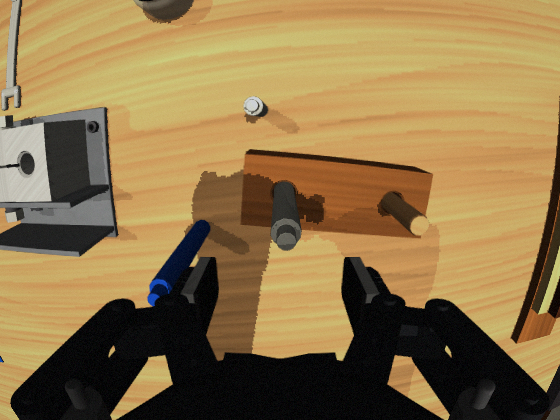

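The wrist view shows the post's spigot top at about (287,240) and its foot at (284,190). The fingers are centred near 280, and the blue post leans across the left at (158,293)-(205,225).

```bash
python3 - <<'E'
from h import *
o=get_obs(); im=cv2.imread("pics/w1.png")
def tri(a,b):
    (p,d),(q,e)=a,b; n=np.array([d,-e]).T; t=np.linalg.lstsq(n,q-p,rcond=None)[0]; return p+d*t[0],q+e*t[1]
print(onz("wrist",287,241,.175,o), onz("wrist",284.5,188,.05,o))
print(tri(ray("wrist",287,241,o),ray("top",390.3,247)))
print("blue",tri(ray("wrist",158,296,o),ray("top",345,265)))
print("small",tri(ray("wrist",255,105,o),ray("top",379.3,211.5)))
print("bore",tri(ray("wrist",26.5,163,o),ray("top",269.9,213.7)))
E
```

```text
[ 0.5111 -0.1911  0.175 ] [ 0.5155 -0.192   0.05  ]
(array([ 0.5087, -0.191 ,  0.1689]), array([ 0.5106, -0.1882,  0.1682]))
blue (array([ 0.4709, -0.0925,  0.1572]), array([ 0.471 , -0.0924,  0.1571]))
small (array([ 0.5933, -0.1786,  0.1114]), array([ 0.5922, -0.1788,  0.1114]))
bore (array([0.5864, 0.0711, 0.0821]), array([0.5863, 0.0711, 0.082 ]))
```

```bash
python3 -m creep '[[[2.3,3,0],[0,0,0.003],50],[[0,0,25.5],[0,0,0],50],[[0,0,25.5],[0,0,0],50],[[0,0,25.5],[0,0,0],50],[[0,0,25],[0,0,0],50],[[0,0,0],[0,0,0],50],[[0,0,0],[0,0,0],0],[[0,0,0],[0,0,0],0],[[0,0,0],[0,0,0],0],[[0,0,0],[0,0,0],0],[[0,0,0],[0,0,0],0],[[0,0,0],[0,0,0],0],[[0,0,0],[0,0,0],0],[[0,0,0],[0,0,0],0],[[0,0,0],[0,0,0],0]]'
```

```text
time_s: 3.12
tcp_pos: [0.5137, -0.1905, 0.1842]
eef_rot: [3.134, -0.195, 0.006]
ft_force: [-0.2, -0.5, 6.3]
finger_gap: 0.018
grasp_force: 59.2
```

```bash
python3 -m creep '[[[0,0,-10],[0,0,0],0],[[0,0,-25],[0,0,0],0],[[0,0,-25],[0,0,0],0],[[0,0,-25],[0,0,0],0],[[0,0,-25],[0,0,0],0],[[0,0,-15],[0,0,0],0],[[0,0,0],[0,0,0],0],[[0,0,0],[0,0,0],0]]'
python3 - <<'E'
from h import *
save("wrist","w2"); goto([.5862,.0711,.31],[-.1212,-.9926])
E
```

```text
time_s: 3.78
tcp_pos: [0.5122, -0.1899, 0.3078]
eef_rot: [3.135, -0.195, 0.001]
ft_force: [0.0, -0.9, -2.5]
finger_gap: 0.0187
grasp_force: 59.2
tcp [ 0.5117 -0.1898  0.3065] F [-0.5008  0.0435 -2.9331] gap 0.018607285945633625 t 3.8333
shift mm (cur tool) [  41.65   -268.1066   -3.495 ]
turn rotvec [-0.0003  0.002  -0.0026] shift in goal axes [  42.362  -267.995    -3.4945]
```

View pics/w2.png

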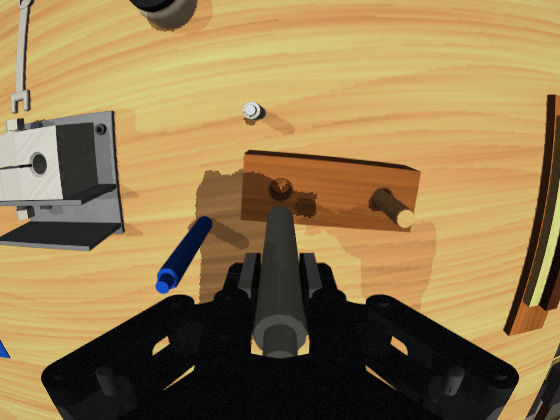

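The post is held. Its shaft runs from (280,345) to its foot at about (280,207), and the rack hole is empty.

```bash
python3 -m creep '[[[5.2,-20,0],[0,0,0],0],[[5.2,-35,0],[0,0,0],0],[[5.2,-37,0],[0,0,0],0],[[5.2,-37,0],[0,0,0],0],[[5.2,-37,0],[0,0,0],0],[[5.2,-37,0],[0,0,0],0],[[5.2,-35,0],[0,0,0],0],[[5.2,-30,0],[0,0,-0.003],0],[[0,0,0],[0,0,0],0],[[0,0,0],[0,0,0],0],[[0,0,0],[0,0,0],0]]'
python3 - <<'E'
from h import *
o=get_obs(); w=save("wrist","w3"); t=save("top","t3")
goto([.5862,.0711,.31],[-.1212,-.9926])
p=o["tcp_pos"]; M=R.from_rotvec(o["eef_rot"]).as_matrix()
for s in(0.,.05): 
    q=p+M@np.array([0,0,.054+.118-s]); print(s,q,proj("wrist",q,o))
    for a in(-.01,.01):print(proj("wrist",q+M@np.array([0,a,0]),o),proj("wrist",q+M@np.array([a,0,0]),o))
b=np.array([.5862,.0711,.088]);print("bore pred",proj("wrist",b,o))
c=w[110:310,180:380]; c=cv2.resize(c,(600,600),interpolation=cv2.INTER_CUBIC);cv2.imwrite("pics/w3c.png",c[:,:,::-1])
E
```

```text
time_s: 4.75
tcp_pos: [0.5862, 0.07, 0.3054]
eef_rot: [3.134, -0.19, -0.006]
ft_force: [0.5, -0.7, -2.4]
finger_gap: 0.0187
grasp_force: 59.3
tcp [0.5866 0.0689 0.3063] F [-0.9297 -0.3111 -2.3593] gap 0.01909703671665391 t 4.85
shift mm (cur tool) [-0.6537 -2.1673 -3.7311]
turn rotvec [ 0.0015  0.002  -0.0021] shift in goal axes [-0.6416 -2.1743 -3.7291]
0.0 [0.5856 0.0698 0.1334] [279.5915 212.1361]
[266.6037 212.1448] [279.5997 224.4523]
[292.5791 212.1267] [279.583 199.538]
0.05 [0.5858 0.0698 0.1834] [279.6151 234.881 ]
[263.5789 234.8733] [279.6247 249.6385]
[295.6511 234.8508] [279.6051 219.6062]
bore pred [277.9301 197.2105]
```

View pics/w3c.png

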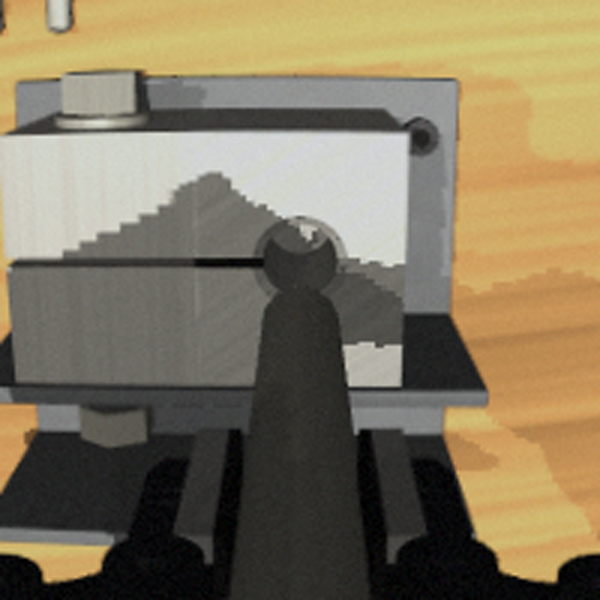

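The crop shows the chamfer ring centred near crop (300,259), which is full-frame (280,196.4). The post's foot edge is at crop (303,287), full-frame (281,205.7), and the bolt head shows at crop (113,425).

```bash
python3 -m creep '[[[0,-0.5,12],[0,0,0],0],[[0,0,12],[0,0,0],0],[[0,0,11],[0,0,0],0],[[0,0,0],[0,0,0],0],[[0,0,0],[0,0,0],0],[[0,0,0],[0,0,0],0],[[0,0,0],[0,0,0],0]]'
python3 - <<'E'
from h import *
o=get_obs(); w=save("wrist","w4")
goto([.5862,.0695,.27],[-.1212,-.9926])
p=o["tcp_pos"]; M=R.from_rotvec(o["eef_rot"]).as_matrix()
for z in (.088,.098):
    q=p+M@np.array([0,0,p[2]-z]); print(q,proj("wrist",q,o))
    for a in(-.01,.01):print(proj("wrist",q+M@np.array([0,a,0]),o),proj("wrist",q+M@np.array([a,0,0]),o))
c=w[140:260,200:360]; c=cv2.resize(c,(800,600),interpolation=cv2.INTER_CUBIC)*1.4;cv2.imwrite("pics/w4c.png",np.clip(c[:,:,::-1],0,255))
E
```

```text
time_s: 5.43
tcp_pos: [0.5874, 0.0713, 0.2729]
eef_rot: [-3.136, 0.19, -0.002]
ft_force: [-0.5, -0.4, -3.1]
finger_gap: 0.0187
grasp_force: 59.3
tcp [0.5875 0.0714 0.2731] F [ 0.5048 -0.3521 -2.5287] gap 0.01866428638542875 t 5.4833
shift mm (cur tool) [-1.0251  1.9996  3.064 ]
turn rotvec [-0.0004 -0.0014  0.0003] shift in goal axes [-1.0202  1.9989  3.0661]
[0.5877 0.0713 0.088 ] [279.5832 207.5953]
[267.2082 207.6058] [279.5911 219.3895]
[291.9581 207.5886] [279.5751 195.5563]
[0.5876 0.0713 0.098 ] [279.5867 211.0656]
[266.7424 211.0748] [279.5949 223.2606]
[292.431  211.0569] [279.5783 198.5977][ WARN:0@0.748] global loadsave.cpp:1063 imwrite_ Unsupported depth image for selected encoder is fallbacked to CV_8U.
```

View pics/w4c.png

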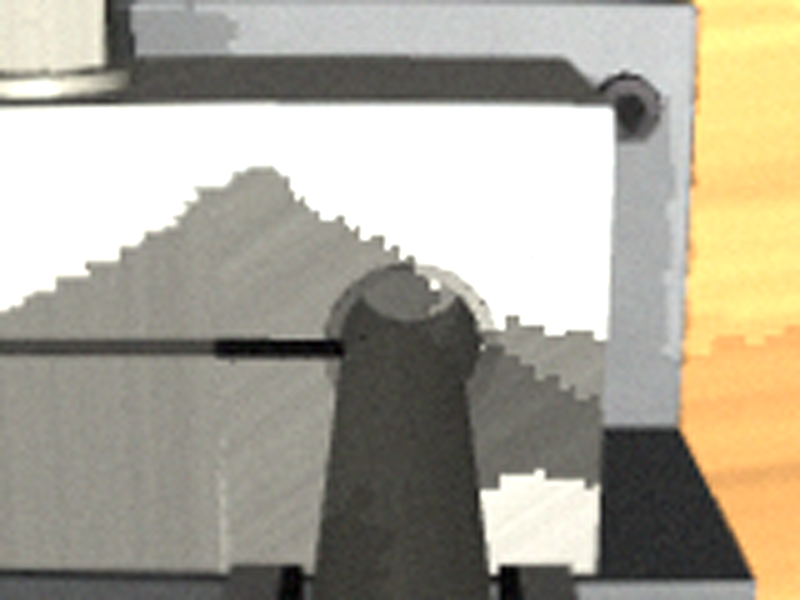

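The ring spans crop x 327-492, so the bore centre is at crop (409,346), full-frame (281.9,209.2). The shaft is centred near crop 403. Its tip is lost in the dark of the bore, so I'll read the brightness profile numerically.

```bash
python3 - <<'E'
import cv2,numpy as np
g=cv2.imread("pics/w4.png").astype(float).sum(2)/3
np.set_printoptions(linewidth=200,precision=0,suppress=True)
print("cols",np.arange(262,302))
for r in range(192,236,2): print(r,g[r:r+2,262:302].mean(0).astype(int))
E
```

```text
cols [262 263 264 265 266 267 268 269 270 271 272 273 274 275 276 277 278 279 280 281 282 283 284 285 286 287 288 289 290 291 292 293 294 295 296 297 298 299 300 301]
192 [105 107 107 107 103 108 108 108 110 109 112 110 109  98 101  91  79  78  74  74  82 151 161 164 169 181 198 206 206 207 208 207 208 208 208 208 208 205 207 205]
194 [108 107 108 107 108 109 109 111 109 108  99  81  73  73  71  71  75  74  73  73  73 103 107 128 140 135 136 137 148 166 199 207 207 207 205 206 206 207 207 208]
196 [109 110 110 111 111 111 109 101  84  74  67  72  71  77  78  78  79  76  78  76  76  77  78  77 176 173 120 127 139 139 138 145 181 205 205 207 208 209 209 209]
198 [110 110 111 110 110 104  84  64  75  67  65  79  78  80  76  76  77  76  75  78  77  78  75  75  77  75 102 103 104  96 117 141 145 159 192 206 207 210 209 208]
200 [110 108 110 109  95  67  73  75  61  46  44  57  71  78  78  77  77  76  75  75  75  77  73  70  86  89 103  93  65  52  45  90 145 147 119 163 205 207 210 206]
202 [109 108 110 107  76  76  73  55  44  42  44  46  45  53  63  66  70  76  78  77  72  73  73  68  8
[... 1978 characters left out ...]
 35  54  75  79  79  80  80  79  79]
228 [107 108 105 107  52  47  48  47  46  49  50  47  49  49  48  48  46  46  46  46  48  45  43  43  42  42  44  43  42  40  37  35  51  78  79  77  77  73  74  71]
230 [105 108 109  92  48  46  48  49  48  49  49  48  46  48  48  48  48  47  47  46  46  45  44  42  44  44  41  43  40  40  39  37  40  74  77  76  75  76  76  75]
232 [107 108 104  69  46  46  44  48  50  50  49  49  47  50  49  49  47  49  48  49  45  43  46  43  42  42  41  40  41  39  40  36  35  67  76  72  76  77  77  75]
234 [104 102 105  65  47  49  48  47  49  47  47  48  47  48  48  50  49  48  48  47  46  47  45  46  42  43  42  40  41  37  41  39  37  53  76  74  74  76 133 130]
```

```bash
python3 -m creep '[[[1.5,1.2,0],[0,0,0],0],[[0,0,5],[0,0,0],0],[[0,0,5],[0,0,0],0],[[0,0,4],[0,0,0],0],[[0,0,4],[0,0,0],0],[[0,0,0],[0,0,0],0],[[0,0,0],[0,0,0],0],[[0,0,0],[0,0,0],0]]'
```

```text
time_s: 6.15
tcp_pos: [0.5884, 0.0699, 0.2544]
eef_rot: [3.136, -0.19, -0.0]
ft_force: [-0.3, 0.4, -1.8]
finger_gap: 0.0185
grasp_force: 59.3
```

```bash
python3 -m creep '[[[0,0,5],[0,0,0],0],[[0,0,5],[0,0,0],0],[[0,0,5],[0,0,0],0],[[0,0,5],[0,0,0],0],[[0,0,0],[0,0,0],0],[[0,0,0],[0,0,0],0]]'
```

```text
time_s: 6.65
tcp_pos: [0.5883, 0.0697, 0.2339]
eef_rot: [3.136, -0.19, -0.001]
ft_force: [-0.4, -0.1, -1.3]
finger_gap: 0.0185
grasp_force: 59.3
```

Sliding in freely, so I'll go on to the floor.

```bash
python3 -m creep '[[[0,0,5],[0,0,0],0],[[0,0,5],[0,0,0],0],[[0,0,5],[0,0,0],0],[[0,0,5],[0,0,0],0],[[0,0,4],[0,0,0],0],[[0,0,4],[0,0,0],0],[[0,0,0],[0,0,0],0],[[0,0,0],[0,0,0],0]]'
```

```text
time_s: 7.32
tcp_pos: [0.5884, 0.0698, 0.2061]
eef_rot: [3.136, -0.19, -0.001]
ft_force: [-0.1, 0.6, -2.3]
finger_gap: 0.0185
grasp_force: 59.3
```

```bash
python3 -m creep '[[[0,0,1.5],[0,0,0],0],[[0,0,1.5],[0,0,0],0],[[0,0,1],[0,0,0],0],[[0,0,1],[0,0,0],0],[[0,0,1],[0,0,0],0],[[0,0,0],[0,0,0],0]]'
```

```text
time_s: 7.82
tcp_pos: [0.589, 0.0699, 0.2022]
eef_rot: [3.136, -0.19, 0.002]
ft_force: [-2.4, -0.4, 7.4]
finger_gap: 0.0184
grasp_force: 60.4
```

```bash
python3 -m creep '[[[0,0,0],[0,0,0],50],[[0,0,0],[0,0,0],50],[[0,0,0],[0,0,0],50],[[0,0,0],[0,0,0],50],[[0,0,0],[0,0,0],50],[[0,0,-15],[0,0,0],50],[[0,0,-30],[0,0,0],50],[[0,0,-30],[0,0,0],50],[[0,0,-30],[0,0,0],50],[[0,0,-15],[0,0,0],50],[[0,0,0],[0,0,0],50],[[0,0,0],[0,0,0],50]]'
python3 - <<'E'
from h import *
o=get_obs(); w=save("wrist","w5"); 
goto([.5877,.0693,.33],[-.1212,-.9926])
b=np.array([.5870,.0690,0]); 
for z in(.193,.178,.088): print(proj("wrist",b+[0,0,z],o))
X=np.array([.9926,-.1212,0]);Y=np.array([.1212,.9926,0])
h=b-.064*X+.065*Y+[0,0,.058]; print("head",h)
for dx in(-.006,.006):
  for dy in (-.012,.012): print(proj("wrist",h+dx*X+dy*Y+[0,0,.007],o))
E
```

```text
time_s: 8.82
tcp_pos: [0.5885, 0.0699, 0.3209]
eef_rot: [-3.136, 0.19, -0.002]
ft_force: [-0.1, 0.2, 0.1]
finger_gap: 0.0497
grasp_force: 0.0
tcp [0.588  0.0697 0.3195] F [-0.5552  0.1355 -0.5946] gap 0.04993374649701035 t 8.8667
shift mm (cur tool) [ -0.2495   0.3981 -10.4628]
turn rotvec [0.0005 0.0011 0.0003] shift in goal axes [ -0.2375   0.3924 -10.4633]
[281.3175 233.996 ]
[281.2052 226.4309]
[280.7447 195.758 ]
head [0.5314 0.1413 0.058 ]
[232.1194 253.4066]
[210.7076 253.0833]
[231.5491 243.2394]
[209.896  242.9906]
```

View pics/w5.png

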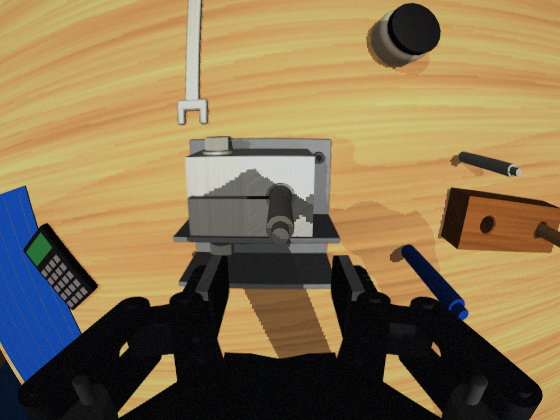

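The post stands in the bore with its spigot at (281,236), as predicted for fully seated. The bolt head is at about (221,249), also as predicted.

```bash
python3 -m creep '[[[-22,-20,0],[0,0,0],50],[[-23,-23,0],[0,0,0],50],[[-23,-22,0],[0,0,0],50],[[0,0,30],[0,0,0],50],[[0,0,35],[0,0,0],50],[[0,0,35],[0,0,0],50],[[0,0,10],[0,0,0],50],[[0,0,0],[0,0,0],50],[[0,0,0],[0,0,0],50],[[0,0,0],[0,0,0],50]]'
python3 - <<'E'
from h import *
o=get_obs(); w=save("wrist","w6")
X=np.array([.9926,-.1212,0]);Y=np.array([.1212,.9926,0])
b=np.array([.5870,.0690,0]); h=b-.064*X+.065*Y+[0,0,.058]
goto(h-.003*X+[0,0,.054],-Y)
for dx in(-.006,.006):
  for dy in (-.007,.007): print(proj("wrist",h+dx*X+dy*Y+[0,0,.012],o))
for dx in (-.005,.041,.047): print("wall",proj("wrist",b+(-.092+dx)*X+.04*Y+[0,0,.092],o))
cv2.imwrite("pics/w6c.png",cv2.resize(np.clip(w[130:330,150:416]*1.5,0,255).astype(np.uint8),(798,600),interpolation=cv2.INTER_CUBIC)[:,:,::-1])
E
```

```text
time_s: 9.7
tcp_pos: [0.5298, 0.143, 0.2118]
eef_rot: [-3.135, 0.191, -0.004]
ft_force: [0.1, 0.7, 0.7]
finger_gap: 0.0498
grasp_force: 0.0
tcp [0.53   0.143  0.2122] F [ 0.0823 -0.7228  0.254 ] gap 0.04999853442299298 t 9.75
shift mm (cur tool) [ -1.7614   1.6492 100.213 ]
turn rotvec [-0.0014 -0.0033  0.    ] shift in goal axes [ -1.4353   1.5089 100.2204]
[292.221  231.0755]
[271.8025 231.0859]
[292.4195 214.3176]
[271.6646 214.324 ]
wall [320.2169 280.8291]
wall [323.4713 213.6732]
wall [323.8325 204.1192]
```

View pics/w6c.png

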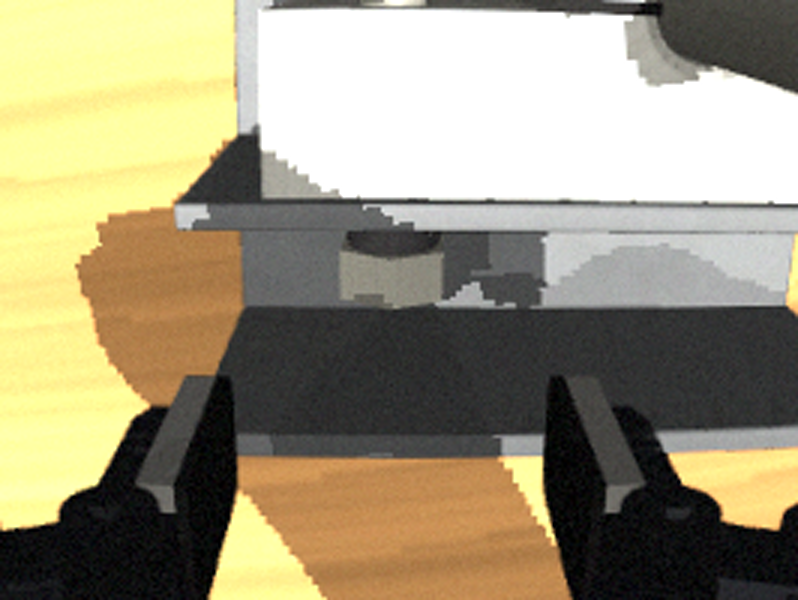

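The crop shows the channel walls at rows 198-207 and 274-282 and the head at columns 263-297. The fingers are centred on it, with only 1-2 mm of correction needed.

```bash
python3 -m creep '[[[-2.2,0.4,0],[-0.001,-0.003,0],50],[[0,0,15],[0,0,0],50],[[0,0,15],[0,0,0],50],[[0,0,15],[0,0,0],50],[[0,0,10],[0,0,0],50],[[0,0,0],[0,0,0],50],[[0,0,0],[0,0,0],50]]'
```

```text
time_s: 10.33
tcp_pos: [0.5266, 0.1425, 0.1558]
eef_rot: [3.135, -0.19, -0.004]
ft_force: [-0.2, -0.3, -0.0]
finger_gap: 0.0497
grasp_force: 0.0
```

```bash
python3 -m creep '[[[0.3,0,12],[0,0,0],50],[[0,0,12],[0,0,0],50],[[0,0,12],[0,0,0],50],[[0,0,8],[0,0,0],50],[[0,0,0],[0,0,0],50],[[0,0,0],[0,0,0],50]]'
```

```text
time_s: 10.83
tcp_pos: [0.5262, 0.1423, 0.1105]
eef_rot: [3.134, -0.19, -0.007]
ft_force: [0.2, 0.7, 0.1]
finger_gap: 0.05
grasp_force: 0.0
```

```bash
python3 -m creep '[[[0,0,0],[0,0,0],35],[[0,0,0],[0,0,0],30],[[0,0,0],[0,0,0],26],[[0,0,0],[0,0,0],24],[[0,0,0],[0,0,0],0],[[0,0,0],[0,0,0],0],[[0,0,0],[0,0,0],0],[[0,0,0],[0,0,0],0],[[0,0,0],[0,0,0],0],[[0,0,0],[0,0,0],0],[[0,0,0],[0,0,0],0],[[0,0,0],[0,0,0],0]]'
python3 - <<'E'
from h import *
o=get_obs(); save("wrist","w7"); save("scene","s7"); print(o["ft_force"],o["ft_torque"],o["finger_gap"])
w=cv2.imread("pics/w7.png"); s=cv2.imread("pics/s7.png")[150:300,230:430]
c=np.zeros((420,800,3),np.uint8); c[:,:500]=np.clip(w[:,30:530]*1.5,0,255); c[:225,500:]=cv2.resize(s,(300,225)); cv2.imwrite("pics/c7.png",c)
E
```

```text
time_s: 11.83
tcp_pos: [0.527, 0.1429, 0.1122]
eef_rot: [3.136, -0.19, -0.003]
ft_force: [-1.8, 1.0, 5.5]
finger_gap: 0.0226
grasp_force: 58.9
[-1.7968  1.0314  5.4591] [ 0.2915  0.1628 -0.0395] 0.022631369530655657
```

View pics/c7.png

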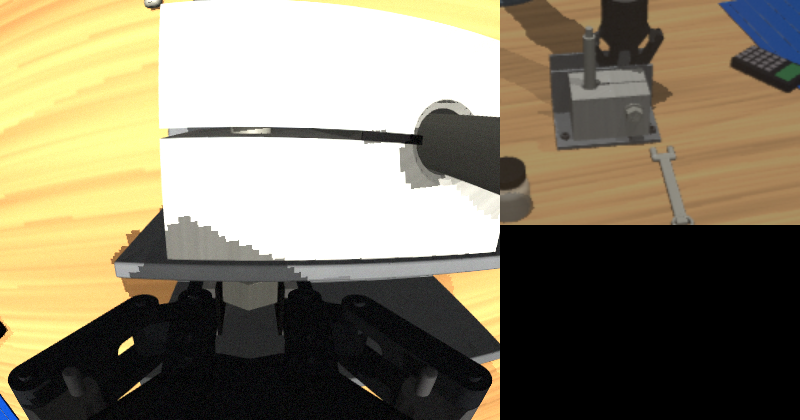

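The head sits squarely between the pads at (250,300). The gap reads 22.6 mm, which fits 24 mm flats because the 20 mm post read 18.6. The post stands seated in the clamp.

```bash
python3 -c "
from plant import order; print(order.close_job())"
```

```text
the job is handed in; nothing more can be done
None
```

The post is fully seated in the clamp bore, spigot up and released; the gripper is holding the pinch bolt's head by its flats at about 59 N, and I handed the job in at about 12 s (no verdict came back).

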